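Take the tail cap off a clipped torch, whichever way its thread runs

TASK

The capped torch standing head-down in the spring-clip rack needs fresh batteries, so unscrew its black tail cap; nobody remembers whether this torch has a right-hand or a left-hand thread, so try it one way and, if it will not give, loosen it the other way. Finish while still holding the cap in the gripper, lifted straight off and kept about ten centimetres above the torch. Leave the lamp base, the bulb, the screwdriver and the battery pack where they are.

Things in the scene. Friction and masses are not known exactly. Their poses are not given: they have to be found in the camera images.
- cap_center (a point): centre (half-way up) of the black plastic tail cap, loose but screwed on the capped torch. A 12-sided cup, open end down, 45 mm across opposite flats, 28 mm tall, 24 to 45 g; z is its axis, up; a flat faces its x axis and every 30 degrees on. 177 mm above the ledge when seated; then its x is within 0.06 rad of torch_mouth's x. Let go half-way, it stays as turned
- cap_seat (a point): centre of the torch's shoulder on which the cap's rim sits, 163 mm above the ledge, axes as torch_mouth. Thread: two-start, 14 mm rise per turn, hand-slack. Turned the loosening way the cap rises and is free after 0.38 turn (2.4 rad); before that it cannot be pulled off. The other way it stops dead within 0.3 rad. Loosening is anticlockwise from above on some starts, clockwise on others
- torch_mouth (a point): centre of the rim of the capped torch's threaded neck (37 mm over the thread, 18 mm tall), under the cap; 181 mm above the ledge, 4 mm above the seated cap_center. z up, y along the row of torches, x square to it, away from the rack's upright board. The yellow torch (44 mm thick below the cap, head down, 62 mm) is held fast in the rack and cannot turn
- other_mouth (a point): the same point on the second, like torch, which has no cap, in the other clip, 120 mm away along -y; 181 mm above the ledge. Both torches and the rack are fixed. Rack: plywood base 150 by 300 mm, 18 mm thick, centred between the torches; upright board along y, 58 mm behind the torch axes (-x), its top 130 mm above the ledge
- lamp_base_center (a point): centre of the loose white ceramic lamp base, a 92 mm disc with a 54 mm socket, 58 mm tall, standing on the ledge; to be left alone
- bulb_center (a point): centre of the loose glass spotlight bulb standing face down on the ledge, 64 mm wide, 80 mm tall, metal base up; to be left alone
- screwdriver_grip (a point): middle of the handle of the loose black screwdriver, 190 mm long, lying on the ledge; to be left alone
- cells_center (a point): centre of a pack of two fresh battery cells lying on the ledge side by side, 50 mm by 52 mm, 26 mm tall; to be left alone
There are look-alikes about, which are no part of the job. What is shaped like the part that bears cap_center but yellow is not meant.

How it is judged:
On the way:
1. the cap is turned at least 1.2 rad (about 70 degrees) on the thread, its centre still within 15 mm above the torch's mouth (angle between the x axis of cap_center and the x axis of torch_mouth, either way round above 1.2 rad and z of cap_center in the frame of torch_mouth below 0.015 m and horizontal distance between cap_center and torch_mouth below 0.006 m), for 0.05 s.
At the end, for the whole second after the job is handed in: the cap is off and still gripped by the fingers (over 1 N), at rest, its centre 60 to 160 mm above the torch's mouth and within 50 mm of the torch's axis sideways (z of cap_center in the frame of torch_mouth between 0.06 and 0.16 m and horizontal distance between cap_center and torch_mouth below 0.05 m and contact force between cap and the fingers above 1 N and linear speed of cap below 0.03 m/s); the arm keeps its last pose, push and grip.
It fails at once if the lamp base is moved more than 25 mm (distance of lamp_base_center from where it was at the start of the episode above 0.025 m).
It fails at once if the bulb is moved more than 25 mm (distance of bulb_center from where it was at the start of the episode above 0.025 m).
It fails at once if the screwdriver is moved more than 25 mm (distance of screwdriver_grip from where it was at the start of the episode above 0.025 m).
It fails at once if the battery pack is moved more than 25 mm (distance of cells_center from where it was at the start of the episode above 0.025 m).
It also fails if it takes over 72 s, if anything falls off the work surface, if the arm or the gripper's body presses on something with over 40 N, if the wrist force passes 120 N, or if a joint passes its speed limit or range.

ROBOT

A 6-joint arm with a two-finger parallel gripper is mounted at the origin on the work surface. World frame = base frame: x ahead of the robot, y to its left, z up, the work surface at z = 0. Lengths are in m, angles in rad, forces in N, time in s.
With the tool pointing down it reaches from about 0.275 to 0.825 m from the base axis. Payload 5.2 kg.
Tool frame: the origin (TCP) lies on the mounting face of the last link; the fingertips stand 186 mm ahead of it and the grasp point (between the pads) lies 167 mm ahead of it (robot.nose_length is the distance from the TCP to the fingertips, in m); y points along the fingers, x is the direction in which the jaws open and shut, and the axes are right-handed (so a half turn about y gives the same grasp; the last joint's range is limited). The gripper opens to 93 mm and grips with 3 to 60 N. Pads are 15 mm wide; open, the fingers measure 128 mm over their backs; the gripper's body (75 mm by 188 mm) begins 65 mm behind the grasp point.
Start: joints at [1.145, 0.259, 1.535, -0, 1.348, -0.203], TCP at [0.122, 0.536, 0.405] pointing down, gripper open.
Joint ranges: [-3.14, 3.14], [-0.91, 2.08], [0.19, 2.58], [-1.22, 4.36], [0.22, 2.71], [-3.12, 3.12]. Speed limits (rad/s): [2.57, 2.57, 3.14, 3.14, 3.14, 3.14].

INTERFACE

Orientations are given as a 3x3 rotation matrix whose columns are the frame's x, y, z axes.
In Python, from station import robot gives the robot as it stands.
- The arm moves only by the tool arm_command, never from a script. Its argument "moves" is a list of rows, each an object with "slide": the shift along the tool's x, y, z in cm, a list of three; "angular": the turn, a rotation vector about the tool's x, y, z in degrees, a list of three; "hand": the closure, from -1 (fully open) to 1 (shut). In form: [{"slide": [tx, ty, tz], "angular": [wx, wy, wz], "hand": hand}, ...]. A call has 1 to 12 rows; each row is the pose to reach, as a shift and turn from the pose commanded when the call began, along the tool's axes at that moment; what a row does not reach only later rows make up. A row lasts 1/10 s, in which the tool goes at most 50 mm and 8.59 degrees, less where a joint would pass 70% of its speed; a pose out of reach is approached as far as the arm can. A call with a gripper value outside its range is refused whole. The fingers move at their own pace and stop on an object; the grip force is fixed at half the most. Time passes only in rows, so rows that repeat a pose let the fingers close. It gives the time, the measured TCP pose, the force and the opening at its end, in the units of the state.
- robot.state(): the state, without advancing time (a new reading comes with each control period).
- robot.camera(name): name is "scene" or "top" or "wrist"; returns (picture, depth): 384x512x3 uint8, blue, green, red; 384x512 float32, m along the optical axis (not along the pixel's ray), 0 where there is no reading.
- robot.calibration(name): a dict with "fx", "fy", "cx", "cy" (pixels), "distortion" ([k1, k2, p1, p2, k3] as OpenCV has them; the pictures are not rectified), "pose" (4x4, takes a point from camera to world coordinates); the wrist camera has in their place "tool_from_camera" (4x4, takes a point from camera to tool coordinates, whose origin is the TCP and whose axes are the tool frame's). Camera axes: x right, y down, z forward; pixel columns grow to the right and rows downward; lengths in m; the calibration is good to about 2 mm. A picture is of the moment at which its call begins: read the wrist's pose just before it. calibration takes no time and is no camera call.
- robot.job_done(): hands the job in, once; it reports no verdict.
Trained networks look in the newest picture that a camera, given by its name, has taken for a name from the list of things; names that differ only in an ending like _2 or _b are one class to them, and where a whole thing is asked for, a point or a joint stands for the part that bears it (a point fixed in the world has none). Each returns a list of dicts, best first, with "score" (0 to 1); they miss things now and then, are a little off and sometimes report something else, mostly with a low value. They report only what shows in the picture. A call takes as long as a camera call. They do not tell look-alikes from the thing itself.
- robot.find_in(query, camera): "xy" ([column, row] in pixels, amid what is visible of it).
- robot.mark_of(query, camera): "xy" ([column, row] in pixels: a listed point, or the origin of a listed thing).
The state is a dict: "t": time; "joint_pos": joint angles; "dq": joint speeds; "tau": joint torques, N m; "position": TCP position; "tool_rot": TCP orientation; "ft_force": force on the tool from outside, world axes, zero at the start; "moment": the same for the moment, N m; "grip_width": finger opening in m.
Only numpy, scipy, OpenCV 4.12 (cv2) and the standard library are available. Lean on these libraries where they do the work, as an engineer would, in place of code of your own. Each camera call takes 0.05 s, during which the arm holds its last target.

## Working session

There is one attempt and no reset: what is moved stays moved. The work goes in short steps, Python scripts to look and compute and a tool call to move; the robot and the scene stay as the last step left them, time stands still between calls to the robot, and variables do not carry over. Pictures are saved under pics/ and viewed, and the job is handed in when it is done.

Besides the shell and the picture viewer there is one more tool, called after "Emit:" as a command line: name --argument value ..., lists and objects as JSON in quotes. arm_command: Moves the arm, as the interface text tells. Its arguments: {"type":"object","properties":{"moves":{"type":"array","items":{"type":"object","properties":{"slide":{"type":"array","items":{"type":"number"}},"angular":{"type":"array","items":{"type":"number"}},"hand":{"type":"number"}}}}},"required":["moves"]}

```bash
mkdir -p pics; ls
cat > h.py <<'E'
import numpy as np,cv2
from station import robot
def pix2w(cam,u,v,d,st=None):
    c=robot.calibration(cam)
    K=np.array([[c['fx'],0,c['cx']],[0,c['fy'],c['cy']],[0,0,1]])
    p=cv2.undistortPoints(np.array([[[u,v]]],float),K,np.array(c['distortion']))[0,0]
    P=np.array([p[0]*d,p[1]*d,d,1])
    if 'pose' in c: T=np.array(c['pose'])
    else:
        st=st or robot.state(); W=np.eye(4);W[:3,:3]=st['tool_rot'];W[:3,3]=st['position']
        T=W@np.array(c['tool_from_camera'])
    return (T@P)[:3]
E
python3 - <<'E'
from h import *
for n in ['scene','top']:
    im,d=robot.camera(n); cv2.imwrite(f'pics/{n}0.png',im); np.save(f'{n}d.npy',d)
    for q in ['cap_center','torch_mouth','other_mouth','cap_seat']:
        for r in robot.mark_of(q,n)[:4]:
            u,v=r['xy']; dd=d[int(round(v)),int(round(u))]
            print(n,q,r['score'],np.round(r['xy'],1),dd,pix2w(n,u,v,dd).round(4))
print(robot.state()['t'])
E
```

```text
pics
scene cap_center 0.65 [295.4 161.5] 1.0111094 [0.5672 0.0986 0.1924]
scene cap_center 0.65 [349.7 222.2] 1.057755 [0.6556 0.2368 0.0297]
scene torch_mouth 0.56 [294.8 163.1] 1.0054582 [0.5737 0.0946 0.1916]
scene other_mouth 0.92 [249.2 168.3] 1.0012146 [ 0.5536 -0.0237  0.182 ]
scene cap_seat 0.66 [295.2 167.3] 1.0100607 [0.5759 0.0956 0.1801]
top cap_center 0.83 [136.5 182.8] 1.367858 [0.6318 0.2522 0.0235]
top cap_center 0.69 [167.9 264. ] 1.3234832 [0.4108 0.1634 0.0279]
top cap_center 0.58 [185.9 203.4] 1.1861297 [0.5462 0.0982 0.1936]
top torch_mouth 0.85 [185.9 204.1] 1.1890073 [0.545  0.0986 0.1904]
top other_mouth 0.75 [236.  201.6] 1.200457 [ 0.5505 -0.0206  0.1808]
top other_mouth 0.65 [183.9 202.7] 1.1886966 [0.5483 0.1032 0.1913]
top cap_seat 0.7 [183.3 203.2] 1.1885177 [0.5472 0.1046 0.1913]
0.5
```

View pics/scene0.png

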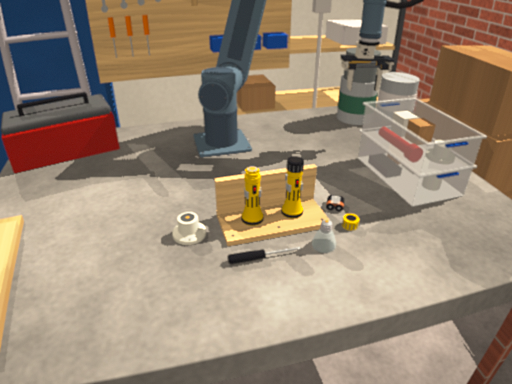

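View pics/top0.png

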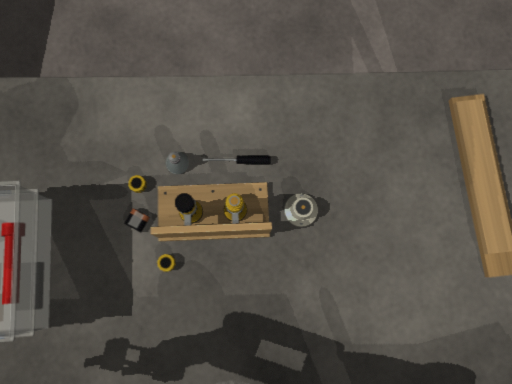

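Run:
```python
from h import *
im=cv2.imread('pics/top0.png')
cv2.imwrite('pics/topcrop.png',cv2.resize(im[150:300,110:270],None,fx=4.8,fy=4,interpolation=cv2.INTER_CUBIC)[:600])
d=np.load('topd.npy')
# points of cap top and neck top by height
P=[]
for v in range(170,240):
  for u in range(150,265):
    if d[v,u]>0:
      p=pix2w('top',u,v,d[v,u]);P.append([u,v,*p])
P=np.array(P)
s=P[(P[:,4]>.17)]
for nm,m in (('cap',s[:,0]<212),('other',s[:,0]>=212)):
  q=s[m]; print(nm,len(q),np.median(q,0).round(4),q.min(0).round(3),q.max(0).round(3))
  print(cv2.minAreaRect(q[:,2:4].astype(np.float32)), cv2.minEnclosingCircle(q[:,2:4].astype(np.float32)))
print(robot.calibration('wrist'))
```

```text
Traceback (most recent call last):
  File "h.py", line 4, in pix2w
    c=robot.calibration(cam)
ValueError: time passes only in moves, steps and waits
```

The candidates are the black cap on the left torch (scene 295,161; top 186,203), and loose yellow look-alike rings at top (137,183) and (167,263). Only the black one is on the torch. The screwdriver is at top (240,160), the bulb at (177,162), the lamp base at (302,208) and the cells at (137,220).

```bash
cat > h.py <<'E'
import numpy as np,cv2,pickle,os
from station import robot
def cal(cam):
    f=f'cal_{cam}.pkl'
    if not os.path.exists(f): pickle.dump(robot.calibration(cam),open(f,'wb'))
    return pickle.load(open(f,'rb'))
def TW(cam,st=None):
    c=cal(cam)
    if 'pose' in c: return np.array(c['pose'])
    W=np.eye(4);W[:3,:3]=st['tool_rot'];W[:3,3]=st['position']
    return W@np.array(c['tool_from_camera'])
def pix2w(cam,uv,d,st=None):
    c=cal(cam); uv=np.atleast_2d(np.array(uv,float)); d=np.atleast_1d(d)
    K=np.array([[c['fx'],0,c['cx']],[0,c['fy'],c['cy']],[0,0,1]])
    p=cv2.undistortPoints(uv[:,None],K,np.array(c['distortion']))[:,0]
    P=np.c_[p*d[:,None],d,np.ones(len(d))]
    return (TW(cam,st)@P.T).T[:,:3]
E
cat > a.py <<'E'
from h import *
im=cv2.imread('pics/top0.png')
cv2.imwrite('pics/topcrop.png',cv2.resize(im[150:290,120:280],None,fx=4,fy=4,interpolation=cv2.INTER_CUBIC))
d=np.load('topd.npy')
vv,uu=np.mgrid[170:240,150:265]; m=d[vv,uu]>0; uu,vv=uu[m],vv[m]
P=np.c_[uu,vv,pix2w('top',np.c_[uu,vv],d[vv,uu])]
s=P[P[:,4]>.17]
for nm,m in (('cap',s[:,0]<212),('other',s[:,0]>=212)):
  q=s[m]; print(nm,len(q),np.median(q,0).round(4),q.min(0).round(3),q.max(0).round(3))
  x=q[:,2:4].astype(np.float32);print(cv2.minAreaRect(x), cv2.minEnclosingCircle(x))
print(cal('wrist'));s=robot.state();print(s['position'],s['tool_rot'],s['grip_width'],s['t'])
E
python3 a.py
```

```text
cap 305 [1.840e+02 2.020e+02 5.499e-01 1.029e-01 1.904e-01] [1.75e+02 1.93e+02 5.28e-01 8.10e-02 1.71e-01] [1.94e+02 2.12e+02 5.73e-01 1.25e-01 1.97e-01]
((0.5505834817886353, 0.10321802645921707), (0.04445262998342514, 0.04403135925531387), 42.497406005859375) ((0.550953209400177, 0.10333967208862305), 0.023480400443077087)
other 180 [ 2.340e+02  2.010e+02  5.522e-01 -1.580e-02  1.799e-01] [ 2.27e+02  1.94e+02  5.36e-01 -3.30e-02  1.70e-01] [2.41e+02 2.08e+02 5.71e-01 1.00e-03 1.87e-01]
((0.5534444451332092, -0.01574319787323475), (0.033837512135505676, 0.03508772328495979), 89.00685119628906) ((0.553581714630127, -0.015634944662451744), 0.018874578177928925)
{'fx': 292.9885953431293, 'fy': 292.9885953431293, 'cx': 256.76812553735357, 'cy': 193.6527228403108, 'distortion': array([-0.0074526,  0.       ,  0.       ,  0.       ,  0.       ]), 'tool_from_camera': array([[ 9.99999843e-01,  1.68523633e-04,  5.34099317e-04,
        -6.30182659e-04],
       [-4.67401154e-04, -2.74257366e-01,  9.61656216e-01,
         1.92308597e-02],
       [ 3.08542471e-04, -9.61656315e-01, -2.74257245e-01,
         7.53376254e-02],
       [ 0.00000000e+00,  0.00000000e+00,  0.00000000e+00,
         1.00000000e+00]])}
[0.12149856 0.53641517 0.40470652] [[ 2.20935829e-01 -5.85145326e-05 -9.75288345e-01]
 [ 9.75288344e-01 -6.56750231e-05  2.20935833e-01]
 [-7.69800416e-05 -9.99999996e-01  4.25585759e-05]] 0.09315876245285774 0.5
```

Emit:
arm_command --moves '[{"slide": [0, -4.5, 0], "angular": [0, 0, 0], "hand": -1}, {"slide": [-8, -4.5, -12], "angular": [0, 17, 0], "hand": -1}, {"slide": [-32.7, -4.5, -51.5], "angular": [0, 75.9, 0], "hand": -1}, {"slide": [-32.7, -4.5, -51.5], "angular": [0, 75.9, 0], "hand": -1}, {"slide": [-32.7, -4.5, -51.5], "angular": [0, 75.9, 0], "hand": -1}, {"slide": [-32.7, -4.5, -51.5], "angular": [0, 75.9, 0], "hand": -1}, {"slide": [-32.7, -4.5, -51.5], "angular": [0, 75.9, 0], "hand": -1}, {"slide": [-32.7, -4.5, -51.5], "angular": [0, 75.9, 0], "hand": -1}, {"slide": [-32.7, -4.5, -51.5], "angular": [0, 75.9, 0], "hand": -1}, {"slide": [-32.7, -4.5, -51.5], "angular": [0, 75.9, 0], "hand": -1}, {"slide": [-32.7, -4.5, -51.5], "angular": [0, 75.9, 0], "hand": -1}, {"slide": [-32.7, -4.5, -51.5], "angular": [0, 75.9, 0], "hand": -1}]'

```text
t: 1.7
position: [0.5102, 0.1444, 0.45]
tool_rot: [[1.0, 0.001, -0.023], [0.023, 0.0, 1.0], [0.001, -1.0, 0.0]]
ft_force: [0.4, 1.0, 0.1]
grip_width: 0.0928
```

Emit:
arm_command --moves '[{"slide": [4.0, 0, -4.2], "angular": [0, 0, 0], "hand": -1}, {"slide": [4.0, 0, -4.2], "angular": [0, 0, 0], "hand": -1}, {"slide": [4.0, 0, -4.2], "angular": [0, 0, 0], "hand": -1}, {"slide": [4.0, 0, -4.2], "angular": [0, 0, 0], "hand": -1}]'

```text
t: 2.1
position: [0.5495, 0.1058, 0.4496]
tool_rot: [[1.0, -0.001, -0.023], [0.023, 0.001, 1.0], [-0.001, -1.0, 0.001]]
ft_force: [-0.1, -0.2, -0.2]
grip_width: 0.0931
```

```bash
cat > b.py <<'E'
from h import *
import sys
tag=sys.argv[1]
st=robot.state()
im,d=robot.camera('wrist'); cv2.imwrite(f'pics/w{tag}.png',im); np.save(f'w{tag}.npy',d)
print({k:np.round(st[k],4).tolist() for k in ('t','joint_pos','position','grip_width','ft_force','moment')})
uv=np.argwhere(d>0)[:,::-1]; P=pix2w('wrist',uv,d[uv[:,1],uv[:,0]],st)
for lo,hi,c in ((.172,.215,(.551,.103)),(.172,.2,(.553,-.016))):
  m=(P[:,2]>lo)&(P[:,2]<hi)&(np.hypot(P[:,0]-c[0],P[:,1]-c[1])<.032)
  q=P[m]
  if len(q)<10: continue
  zt=np.percentile(q[:,2],90); q=q[abs(q[:,2]-zt)<.006]
  x=q[:,:2].astype(np.float32); print(len(q),'ztop',np.median(q[:,2]),cv2.minAreaRect(x),cv2.minEnclosingCircle(x))
E
python3 b.py 1
```

```text
{'t': 2.1, 'joint_pos': [-0.0094, 0.2507, 1.4361, 0.0006, 1.4559, -0.0329], 'position': [0.5495, 0.1058, 0.4496], 'grip_width': 0.0931, 'ft_force': [-0.0606, -0.1753, -0.1675], 'moment': [-0.0717, 0.033, 0.0379]}
2059 ztop 0.19198327795993123 ((0.5521710515022278, 0.10258080810308456), (0.04472889006137848, 0.044039592146873474), 0.28314632177352905) ((0.5522497296333313, 0.10219249129295349), 0.023183025419712067)
302 ztop 0.18303353713471468 ((0.5552714467048645, -0.02602570690214634), (0.028216421604156494, 0.01993747428059578), 3.2673983573913574) ((0.5549682974815369, -0.023421162739396095), 0.015162263065576553)
```

```bash
python3 -c "
import cv2
a=cv2.imread('pics/w1.png');cv2.imwrite('pics/w1b.png',cv2.resize(a[180:384,150:362],None,fx=2.8,fy=2.8,interpolation=cv2.INTER_CUBIC))"
```

```text
(no output)
```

View pics/w1.png

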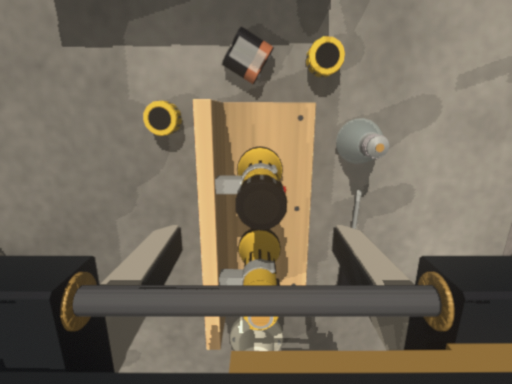

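View pics/w1b.png

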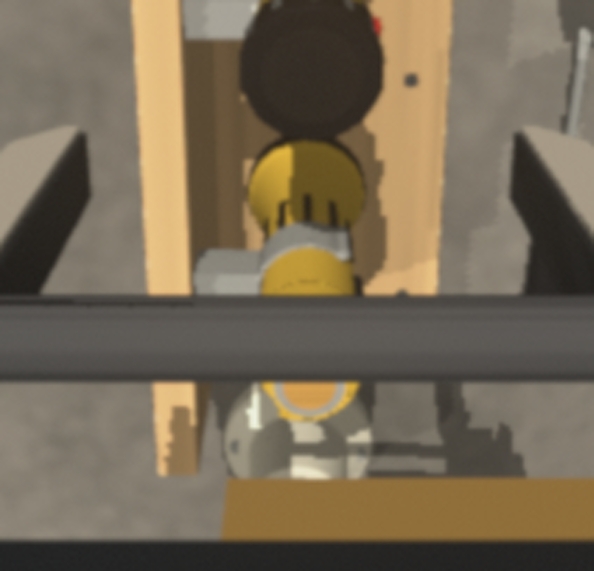

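Emit:
arm_command --moves '[{"slide": [0.2, 3, -0.3], "angular": [0, 0, 0], "hand": -1}, {"slide": [0.2, 6.5, -0.3], "angular": [0, 0, 0], "hand": -1}, {"slide": [0.2, 9, -0.3], "angular": [0, 0, 0], "hand": -1}, {"slide": [0.2, 10.0, -0.3], "angular": [0, 0, 0], "hand": -1}, {"slide": [0.2, 10.0, -0.3], "angular": [0, 0, 0], "hand": -1}, {"slide": [0.2, 10.0, -0.3], "angular": [0, 0, 0], "hand": -1}]'

```text
t: 2.75
position: [0.5522, 0.1029, 0.3512]
tool_rot: [[1.0, 0.002, -0.024], [0.024, 0.0, 1.0], [0.002, -1.0, -0.0]]
ft_force: [0.3, -0.4, -0.4]
grip_width: 0.0929
```

Emit:
arm_command --moves '[{"slide": [0, 0, 0], "angular": [0, 0, 0], "hand": 1}, {"slide": [0, 0, 0], "angular": [0, 0, 0], "hand": 1}, {"slide": [0, 0, 0], "angular": [0, 0, 0], "hand": 1}, {"slide": [0, 0, 0], "angular": [0, 0, 0], "hand": 1}, {"slide": [0, 0, 0], "angular": [0, 0, 0], "hand": 1}, {"slide": [0, 0, 0], "angular": [0, 0, 0], "hand": 1}, {"slide": [0, 0, 0], "angular": [0, 0, 0], "hand": 1}, {"slide": [0, 0, 0], "angular": [0, 0, 0], "hand": 1}]'

```text
t: 3.55
position: [0.5523, 0.1022, 0.3498]
tool_rot: [[1.0, 0.001, -0.023], [0.023, 0.0, 1.0], [0.001, -1.0, 0.0]]
ft_force: [0.8, -0.2, -0.9]
grip_width: 0.0447
```

```bash
python3 b.py 2
```

```text
{'t': 3.55, 'joint_pos': [-0.0156, 0.3214, 1.5878, 0.0, 1.2318, -0.0389], 'position': [0.5523, 0.1022, 0.3498], 'grip_width': 0.0447, 'ft_force': [0.7802, -0.1792, -0.9105], 'moment': [-0.032, -0.0915, 0.0003]}
670 ztop 0.20262616895622998 ((0.5510528683662415, 0.10254678875207901), (0.06245320290327072, 0.017330121248960495), 1.4927815198898315) ((0.5508711338043213, 0.1097344309091568), 0.031321313232183456)
```

Gripped on the flats at 44.7 mm. I'll try anticlockwise first, with a small turn.

Emit:
arm_command --moves '[{"slide": [0, 0, 0], "angular": [0, -4, 0], "hand": 1}, {"slide": [0, 0, 0], "angular": [0, -8, 0], "hand": 1}, {"slide": [0, -0.05, 0], "angular": [0, -12, 0], "hand": 1}, {"slide": [0, -0.05, 0], "angular": [0, -12, 0], "hand": 1}]'

```text
t: 4.0
position: [0.5524, 0.1022, 0.3504]
tool_rot: [[0.973, 0.001, -0.231], [0.231, 0.0, 0.973], [0.001, -1.0, -0.0]]
ft_force: [1.7, 1.3, -0.4]
grip_width: 0.0447
```

```bash
python3 -c "
from h import *
s=robot.state();print(s['moment'],s['ft_force'],s['tau'],s['joint_pos'],s['grip_width'])"
```

```text
[-0.06427262 -0.34831832  0.05482895] [ 1.73237474  1.3419644  -0.44238269] [ -0.13144354 -45.97767591 -26.23433053  -0.12756005   0.6277542
  -0.72852183] [-1.55951461e-02  3.20925497e-01  1.58703744e+00  1.49417728e-04
  1.23289858e+00 -2.48926947e-01] 0.04468023213098298
```

Emit:
arm_command --moves '[{"slide": [0, -0.02, 0], "angular": [0, -4, 0], "hand": 1}, {"slide": [0, -0.03, 0], "angular": [0, -8, 0], "hand": 1}, {"slide": [0, -0.05, 0], "angular": [0, -12, 0], "hand": 1}, {"slide": [0, -0.05, 0], "angular": [0, -12, 0], "hand": 1}]'

```text
t: 4.4
position: [0.5524, 0.1022, 0.3509]
tool_rot: [[0.904, 0.001, -0.427], [0.427, 0.0, 0.904], [0.001, -1.0, -0.0]]
ft_force: [1.9, 0.8, 1.3]
grip_width: 0.0449
```

```bash
python3 -c "
from h import *
s=robot.state();print(s['moment'],s['ft_force'],s['tau'],s['joint_pos'],s['grip_width'])"
```

```text
[-0.00107876 -0.37720525 -0.03742012] [1.85371918 0.8011171  1.25917059] [ -0.04921966 -45.89944482 -25.93663931  -0.12374482   0.81991436
  -0.72588796] [-1.56253499e-02  3.20462841e-01  1.58634090e+00  1.24077406e-04
  1.23393541e+00 -4.56648778e-01] 0.04492498669410654
```

Emit:
arm_command --moves '[{"slide": [0, -0.03, 0], "angular": [0, -7, 0], "hand": 1}, {"slide": [0, -0.06, 0], "angular": [0, -14, 0], "hand": 1}, {"slide": [0, -0.08, 0], "angular": [0, -21, 0], "hand": 1}]'

```text
t: 4.7
position: [0.5525, 0.1022, 0.3517]
tool_rot: [[0.689, 0.001, -0.724], [0.724, 0.0, 0.689], [0.001, -1.0, -0.001]]
ft_force: [3.5, 0.7, -0.7]
grip_width: 0.0448
```

```bash
python3 -c "
from h import *
s=robot.state();print(s['moment'],s['ft_force'],s['tau'][5],s['joint_pos'],s['grip_width'])
im,d=robot.camera('wrist');cv2.imwrite('pics/w3.png',im)
im,d=robot.camera('scene');cv2.imwrite('pics/s3.png',cv2.resize(im[120:240,200:370],None,fx=4,fy=4,interpolation=cv2.INTER_CUBIC))"
```

```text
[ 0.01846508 -0.47709045 -0.02781084] [ 3.51510186  0.70081134 -0.69710922] 1.604456752538681 [-1.56028652e-02  3.19777516e-01  1.58507440e+00  5.55183882e-05
  1.23545067e+00 -8.25825961e-01] 0.04477728576740139
```

View pics/w3.png

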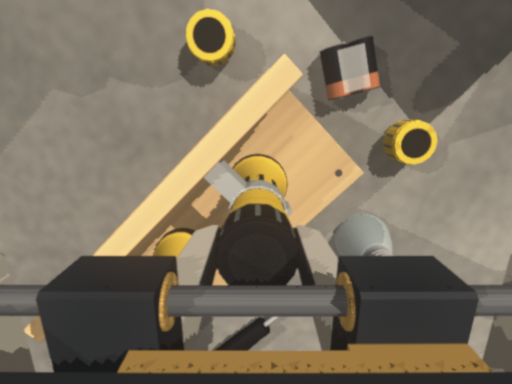

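View pics/s3.png

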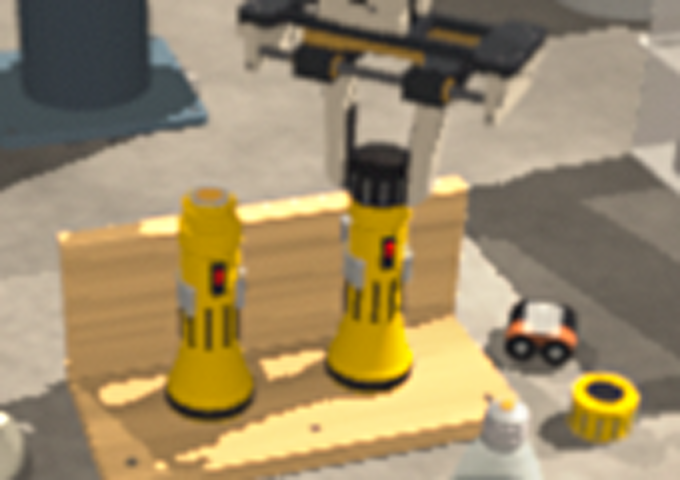

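The width held at 44.8 mm through 45° of turn with negligible moment. The cap turns with the jaws, so anticlockwise loosens it. I'll continue to about 155° in total, following the thread's rise.

Emit:
arm_command --moves '[{"slide": [0, -0.03, 0], "angular": [0, -7, 0], "hand": 1}, {"slide": [0, -0.05, 0], "angular": [0, -14, 0], "hand": 1}, {"slide": [0, -0.08, 0], "angular": [0, -21, 0], "hand": 1}, {"slide": [0, -0.11, 0], "angular": [0, -28, 0], "hand": 1}, {"slide": [0, -0.14, 0], "angular": [0, -35, 0], "hand": 1}, {"slide": [0, -0.16, 0], "angular": [0, -42, 0], "hand": 1}, {"slide": [0, -0.19, 0], "angular": [0, -49, 0], "hand": 1}, {"slide": [0, -0.21, 0], "angular": [0, -55, 0], "hand": 1}, {"slide": [0, -0.21, 0], "angular": [0, -55, 0], "hand": 1}]'

```text
t: 5.7
position: [0.5525, 0.1025, 0.3539]
tool_rot: [[-0.193, 0.001, -0.981], [0.981, 0.001, -0.193], [0.001, -1.0, -0.002]]
ft_force: [3.7, 1.7, 0.4]
grip_width: 0.0447
```

Emit:
arm_command --moves '[{"slide": [0, -0.03, 0], "angular": [0, -7, 0], "hand": 1}, {"slide": [0, -0.05, 0], "angular": [0, -14, 0], "hand": 1}, {"slide": [0, -0.08, 0], "angular": [0, -21, 0], "hand": 1}, {"slide": [0, -0.11, 0], "angular": [0, -28, 0], "hand": 1}, {"slide": [0, -0.14, 0], "angular": [0, -35, 0], "hand": 1}, {"slide": [0, -0.16, 0], "angular": [0, -42, 0], "hand": 1}, {"slide": [0, -0.19, 0], "angular": [0, -49, 0], "hand": 1}, {"slide": [0, -0.21, 0], "angular": [0, -55, 0], "hand": 1}, {"slide": [0, -0.21, 0], "angular": [0, -55, 0], "hand": 1}]'

```text
t: 6.6
position: [0.5523, 0.1026, 0.3559]
tool_rot: [[-0.914, 0.001, -0.406], [0.406, 0.001, -0.914], [-0.0, -1.0, -0.001]]
ft_force: [3.2, 3.2, 0.6]
grip_width: 0.0449
```

```bash
python3 -c "
from h import *
s=robot.state();print(s['moment'],s['ft_force'],s['tau'][5],s['joint_pos'],s['grip_width'])"
```

```text
[ 0.6461483  -0.62243728  0.01348295] [3.20803164 3.16903273 0.60591073] -1.0966070741415024 [-1.52034466e-02  3.16087454e-01  1.57945925e+00  1.07062465e-03
  1.24522399e+00 -2.73941688e+00] 0.0449496195459486
```

Turned 155° in total with no vertical force. Next is a slow 1 cm test lift.

Emit:
arm_command --moves '[{"slide": [0, -0.15, 0], "angular": [0, 0, 0], "hand": 1}, {"slide": [0, -0.3, 0], "angular": [0, 0, 0], "hand": 1}, {"slide": [0, -0.6, 0], "angular": [0, 0, 0], "hand": 1}, {"slide": [0, -1.0, 0], "angular": [0, 0, 0], "hand": 1}, {"slide": [0, -1.0, 0], "angular": [0, 0, 0], "hand": 1}]'

```text
t: 7.1
position: [0.5517, 0.102, 0.366]
tool_rot: [[-0.914, -0.001, -0.405], [0.405, -0.001, -0.914], [0.001, -1.0, 0.001]]
ft_force: [0.1, 0.9, -0.8]
grip_width: 0.0449
```

Emit:
arm_command --moves '[{"slide": [0, -1.5, 0], "angular": [0, 0, 0], "hand": 1}, {"slide": [0, -3.0, 0], "angular": [0, 0, 0], "hand": 1}, {"slide": [0, -4.5, 0], "angular": [0, 0, 0], "hand": 1}, {"slide": [0, -6, 0], "angular": [0, 0, 0], "hand": 1}, {"slide": [0, -7.5, 0], "angular": [0, 0, 0], "hand": 1}, {"slide": [0, -8.5, 0], "angular": [0, 0, 0], "hand": 1}, {"slide": [0, -8.7, 0], "angular": [0, 0, 0], "hand": 1}, {"slide": [0, -8.7, 0], "angular": [0, 0, 0], "hand": 1}, {"slide": [0, -8.7, 0], "angular": [0, 0, 0], "hand": 1}, {"slide": [0, -8.7, 0], "angular": [0, 0, 0], "hand": 1}]'

```text
t: 8.1
position: [0.552, 0.1022, 0.4518]
tool_rot: [[-0.916, -0.002, -0.402], [0.402, -0.0, -0.916], [0.002, -1.0, 0.001]]
ft_force: [-0.4, -0.1, -0.0]
grip_width: 0.045
```

```bash
python3 -c "
from h import *
im,d=robot.camera('scene');cv2.imwrite('pics/s4.png',cv2.resize(im[90:240,200:370],None,fx=4,fy=4,interpolation=cv2.INTER_CUBIC))
for r in robot.mark_of('cap_center','scene')+robot.mark_of('torch_mouth','scene'):
  u,v=r['xy'];print(r,pix2w('scene',[u,v],d[int(v),int(u)]))
s=robot.state();print(s['t'],s['position'],s['dq'],s['grip_width'])"
```

```text
{'xy': [296.1, 129.1], 'score': 0.73} [[0.58709779 0.0869332  0.29399344]]
{'xy': [348.4, 223.2], 'score': 0.54} [[0.65060692 0.23634433 0.02261007]]
{'xy': [295.1, 165.3], 'score': 0.5} [[0.56466155 0.09945047 0.17960303]]
{'xy': [336.1, 205.6], 'score': 0.17} [[0.55757332 0.24266241 0.01932608]]
{'xy': [294.3, 164.5], 'score': 0.73} [[0.56434911 0.09714926 0.1821702 ]]
8.25 [0.55210833 0.10220436 0.45224106] [-1.74822398e-05 -7.43386117e-05 -4.27125792e-03 -3.11184241e-04
  3.17434491e-04 -2.10095333e-03] 0.04491660800123405
```

View pics/s4.png

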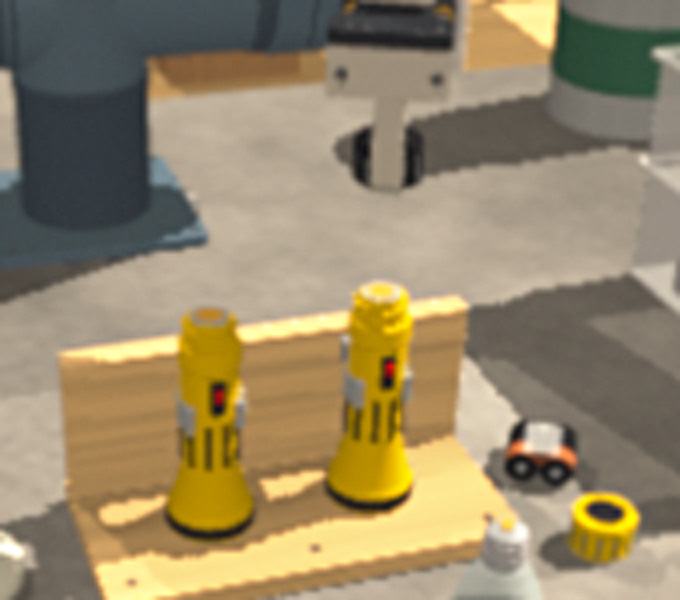

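The picture shows the black cap in the jaws (crop 388,157), clear above the torch's bare threaded neck (crop 380,292). The arm is at rest.

```bash
python3 -c "
from station import robot
print(robot.job_done())"
```

```text
the job is handed in; nothing more can be done
None
```

The black cap is off the torch and held in the gripper, about 10 cm straight above the torch's mouth, and the job is handed in at about 8 s.

- **Thread:** I tried anticlockwise from above first, and that loosened it, so this is a right-hand thread. I turned it about 155° in one grip, following the thread's rise. The grip width stayed at 44.7–44.9 mm and the twisting moment was near zero, so the cap did not slip in the jaws.
- **Lift:** A 1 cm test lift met no resistance, then I raised it the rest of the way.
- **Last checks:** The scene picture shows the cap between the fingers above the bare threaded neck. Going by the arm's position, the cap's centre is about 0.28 m up, and the arm was at rest with a 44.9 mm grip.
- **One disagreement:** The network's point for the cap, read with depth, came out at 0.294 m up and about 35 mm to the side. A finger partly covers the cap in that view, so I relied on the arm's position instead.
- **Other items:** The arm touched nothing but the cap, judging by its path and the small force readings. I did not re-measure where the lamp base, bulb, screwdriver or battery pack stand.

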